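# Feel the end float of the bowl-polishing spindle

### The job

Check the end float of the polishing spindle in its grey headstock on the bench: push the spindle along its axis, into the headstock, until you feel it bear on its inner stop, and keep it lightly pressed there for a second; then pull it outwards until it bears on its outer stop and hold it there in the same way. Use about 8 to 12 N by hand each time and never put more than 20 N on a stop. Then leave the spindle about midway between the two places where it stopped, let go of it, and leave the bowl, the jar and the pot beside it where they are.

Things in the scene. Friction and masses are not known exactly. Their poses are not given: they have to be found in the camera images.
- headstock: Grey bearing housing bolted to the bench: base plate 130 x 150 x 12 mm, housing 88 (x) x 118 (y) mm, top 123 mm above the bench. Origin: centre of the base's underside; z up; its y axis runs along the spindle and points outwards, to the end with the cup. The spindle's axis is 84 to 85 mm up, over x = 0. Two rigid thrust stops are hidden inside; their places along y differ each time.
- bore (a point): Mouth of the outer bearing, fixed on the headstock: on the bore's axis in the housing's outer wall, 57 mm along y from the headstock's origin and 85 mm above the bench. A thin flange stands 4 mm proud of the wall here. Between it and the faceplate 55 to 85 mm of shaft and sleeve are free.
- spindle: Loose steel shaft, 20 mm diameter, 0.35 to 0.7 kg, in two plain bearings (1 mm clearance all round); turns and slides with 0.5 to 3 N of friction, more if pressed sideways. Origin: on the axis at the hidden collar; y runs along the shaft, outwards. Float between the stops 15 to 17 mm; starts at least 1 mm from either. An aluminium disc, 60 mm across, is at y -107 to -95 mm, the other side of the housing.
- shaft_grip (a point): Point on the spindle's axis (spindle y = +102 mm, 84 mm above the bench) in a dark knurled sleeve of 24 mm diameter that covers the shaft from y = +76 mm to the faceplate at +132 mm. Hold the spindle here from above, fingers either side of the sleeve; the knurl grips well and does not slip. It travels with the spindle.
- faceplate (a point): Centre of the inward-looking face of the steel faceplate on the spindle (spindle y = +132 mm): 60 mm across, 10 mm thick. Outside it a cork pad and a dark wooden cup, up to 78 mm across, end at spindle y = +187 mm.
- bowl: Dark wooden bowl, 110 mm across and 45 mm high, standing beside the headstock: leave alone. Origin: centre of its underside.
- jar: Small amber glass jar with a white cap, 48 mm across and 60 mm high, beside the headstock: leave alone. Origin: centre of its underside.
- brush_pot: White ceramic pot, 60 mm across and 70 mm high, beside the headstock: leave alone. Origin: centre of its underside.

How it is judged:
By the outcome, as a careful person would: the job done as asked, in the order asked, and still so for the second after the job is handed in, with the robot touching nothing.
It also fails if it takes over 54 s, if anything falls off the work surface, if the arm or the gripper's body presses on something with over 40 N, if the wrist force passes 120 N, or if a joint passes its speed limit or range.

### The arm

A 7-joint arm with a two-finger parallel gripper is mounted at the origin on the work surface. World frame = base frame: x ahead of the robot, y to its left, z up, the work surface at z = 0. Lengths are in m, angles in rad, forces in N, time in s.
With the tool pointing down it reaches from about 0.425 to 1.025 m from the base axis. Payload 9.4 kg.
Tool frame: the origin (TCP) lies on the mounting face of the last link; the fingertips stand 186 mm ahead of it and the grasp point (between the pads) lies 167 mm ahead of it; z points along the fingers, y is the line along which they close (so a half turn about z gives the same grasp; the last joint's range is limited). The gripper opens to 93 mm and grips with 3 to 60 N. Pads are 15 mm wide; open, the fingers measure 128 mm over their backs; the gripper's body (75 mm by 188 mm) begins 65 mm behind the grasp point.
Start: joints at [1.235, 0.599, -0.003, 1.599, 0.002, 0.943, -0.08], TCP at [0.186, -0.701, 0.405] pointing down, gripper open.
Joint ranges: [-2.57, 2.57], [-0.35, 1.97], [-1.29, 1.29], [0.11, 2.56], [-1.05, 4.19], [0.11, 1.86], [-2.63, 2.63]. Speed limits (rad/s): [2.22, 2.22, 3.01, 3.01, 3.14, 3.14, 3.14].

### API

Orientations are given as a 3x3 rotation matrix whose columns are the frame's x, y, z axes.
In Python, from workcell import sense, get_image, camera_params, job, look_for, regions_of gives the robot as it stands.
- The arm moves only by the tool send_rows, never from a script. Its argument "moves" is a list that holds one entry, the list of rows, each a list of 7 numbers: the shift along the tool's x, y, z in units of 30 mm (1.0 is 30 mm), then the turn, a rotation vector about the tool's x, y, z in units of 10 degrees (1.0 is 10 degrees), then the closure in counts, from 0 (fully open) to 255 (shut). A call has 1 to 12 rows; each row is the pose to reach, as a shift and turn from the pose commanded when the call began, along the tool's axes at that moment; what a row does not reach only later rows make up. A row lasts 1/8 s, in which the tool goes at most 62.5 mm and 10.7 degrees, less where a joint would pass 70% of its speed; a pose out of reach is approached as far as the arm can. A call with a gripper value outside its range is refused whole. The fingers move at their own pace and stop on an object; the grip force is fixed at half the most. Time passes only in rows, so rows that repeat a pose let the fingers close. It gives the time, the measured TCP pose, the force, the opening and the grip force at its end, in the units of the state.
- sense(): the state, without advancing time (a new reading comes with each control period).
- get_image(name): name is "side" or "top"; returns (picture, depth): 400x640x3 uint8, red, green, blue; 400x640 float32, m along the optical axis (not along the pixel's ray), 0 where there is no reading.
- camera_params(name): a dict with "K" (3x3 intrinsics, pixels), "dist" ([k1, k2, p1, p2, k3] as OpenCV has them; the pictures are not rectified), "rvec" (rotation vector, rad) and "tvec" (3), from world to camera coordinates, as OpenCV has them. Camera axes: x right, y down, z forward; pixel columns grow to the right and rows downward; lengths in m; the calibration is good to about 2 mm. A picture is of the moment at which its call begins. camera_params takes no time and is no camera call.
- job.close_job(): hands the job in; it is judged then, once.
Trained networks look in the newest picture that a camera, given by its name, has taken for a name from the list of things; names that differ only in an ending like _2 or _b are one class to them, and where a whole thing is asked for, a point or a joint stands for the part that bears it (a point fixed in the world has none). Each returns a list of dicts, best first, with "confidence" (0 to 1); they miss things now and then, are a little off and sometimes report something else, mostly with a low value. They report only what shows in the picture. A call takes as long as a camera call.
- look_for(camera, target): "xy" ([column, row] in pixels, amid what is visible of it).
- regions_of(camera, target): "pixels" (400x640 bool, what is visible of it) and "xy" ([column, row] in pixels, amid what is visible of it).
The state is a dict: "t": time; "q": joint angles; "dq": joint speeds; "tau": joint torques, N m; "ee_pos": TCP position; "eef_rot": TCP orientation; "contact_force": force on the tool from outside, world axes, zero at the start; "ft_torque": the same for the moment, N m; "gripper_width": finger opening in m; "grasp_force": force on a finger pad.
Only numpy, scipy, OpenCV 4.12 (cv2) and the standard library are available. Lean on these libraries where they do the work, as an engineer would, in place of code of your own. Each camera call takes 0.05 s, during which the arm holds its last target. There are 200 camera calls.

## Working session

There is one attempt and no reset: what is moved stays moved. The work goes in short steps, Python scripts to look and compute and a tool call to move; the robot and the scene stay as the last step left them, time stands still between calls to the robot, and variables do not carry over. Pictures are saved under pics/ and viewed, at most 10 in all, crops included, and the job is handed in when it is done.

Besides the shell and the picture viewer there is one more tool, called after ">>>" as name(argument=value, ...) on one line, values as JSON. send_rows: Moves the arm, as the interface text tells. Its arguments: {"type":"object","properties":{"moves":{"type":"array"}},"required":["moves"]}

```bash
mkdir -p pics
cat > h.py <<'E'
import numpy as np, cv2
from workcell import *
def cloud(name):
    im,d=get_image(name); p=camera_params(name)
    K=np.array(p["K"],float);D=np.array(p["dist"],float)
    R,_=cv2.Rodrigues(np.array(p["rvec"],float));t=np.array(p["tvec"],float).ravel()
    v,u=np.mgrid[0:400,0:640]
    n=cv2.undistortPoints(np.stack([u,v],-1).reshape(-1,1,2).astype(float),K,D).reshape(400,640,2)
    c=np.dstack([n*d[...,None],d]); w=(c-t)@R
    w[d==0]=np.nan
    return im,d,w
E
python3 - <<'E'
from h import *
s=sense();print({k:np.round(v,3) for k,v in s.items()})
ims=[]
for c in("top","side"):
    im,d,w=cloud(c); cv2.imwrite(f"pics/{c}0.png",im[...,::-1]); np.save(c,w)
    p=camera_params(c);R,_=cv2.Rodrigues(np.array(p["rvec"]));print(c,(-R.T@np.array(p["tvec"]).ravel()).round(3),R[2].round(2))
    for n in("headstock","spindle","bowl","jar","brush_pot","shaft_grip","bore","faceplate"):
        r=look_for(c,n)
        print(n,[(np.round(x["xy"]),round(x["confidence"],2),w[int(x["xy"][1]),int(x["xy"][0])].round(3)) for x in r[:2]])
E
```

```text
{'t': np.float64(0.0), 'q': array([ 1.235,  0.6  , -0.003,  1.6  ,  0.002,  0.943, -0.08 ]), 'dq': array([ 0.   ,  0.   ,  0.   , -0.001,  0.002,  0.002, -0.001]), 'tau': array([-2.0000e-03, -7.6505e+01,  1.4980e+00, -2.5235e+01, -5.2000e-02,
        1.7000e-02,  0.0000e+00]), 'ee_pos': array([ 0.186, -0.701,  0.404]), 'eef_rot': array([[ 0.967,  0.256, -0.001],
       [ 0.256, -0.967,  0.001],
       [-0.   , -0.002, -1.   ]]), 'contact_force': array([-0.07 , -0.177,  0.028]), 'ft_torque': array([-0.009, -0.036,  0.014]), 'grasp_force': np.float64(0.0), 'gripper_width': np.float64(0.093)}
top [ 0.473 -0.078  0.923] [ 0.14 -0.03 -0.99]
headstock [(array([285., 248.]), 0.62, array([ 0.487, -0.035,  0.123]))]
spindle [(array([211., 237.]), 0.96, array([0.509, 0.105, 0.112]))]
bowl [(array([307., 187.]), 0.8, array([ 0.619, -0.079,  0.   ]))]
jar [(array([262., 178.]), 0.69, array([0.629, 0.015, 0.06 ]))]
brush_pot [(array([356., 202.]), 0.8, array([ 0.586, -0.183,  0.006]))]
shaft_grip [(array([214., 237.]), 0.82, array([0.509, 0.103, 0.102])), (array([302., 185.]), 0.61, array([ 0.623, -0.066,  0.004]))]
bore [(array([282., 248.]), 0.95, array([ 0.485, -0.031,  0.124]))]
faceplate []
side [ 0.423 -0.49   0.629] [ 0.22  0.59 -0.77]
headstock [(array([270., 201.]), 0.58, array([ 0.482, -0.078,  0.124])), (array([265., 143.]), 0.45, array([0.516, 0.091, 0.097]))]
spindle [(array([265., 147.]), 0.66, array([0.514, 0.076, 0.097]))]
bowl [(array([350., 209.]), 0.66, array([ 0.639, -0.065,  0.011]))]
jar [(array([332., 171.]), 0.64, array([0.624, 0.002, 0.06 ]))]
brush_pot [(array([347., 259.]), 0.97, array([ 0.586, -0.171,  0.018]))]
shaft_grip [(array([266., 143.]), 0.7, array([0.517, 0.089, 0.095]))]
bore [(array([266., 200.]), 0.66, array([ 0.477, -0.077,  0.125]))]
faceplate []
```

View pics/top0.png

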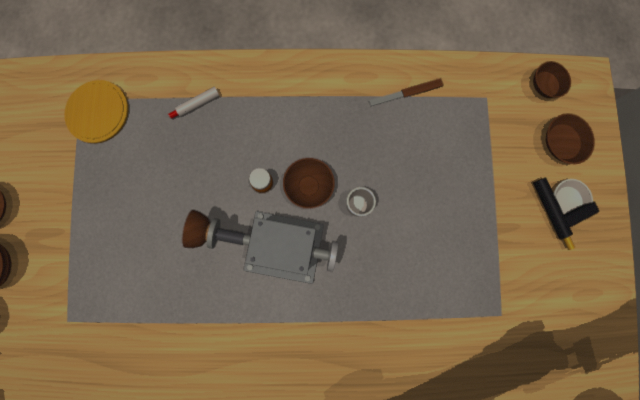

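View pics/side0.png

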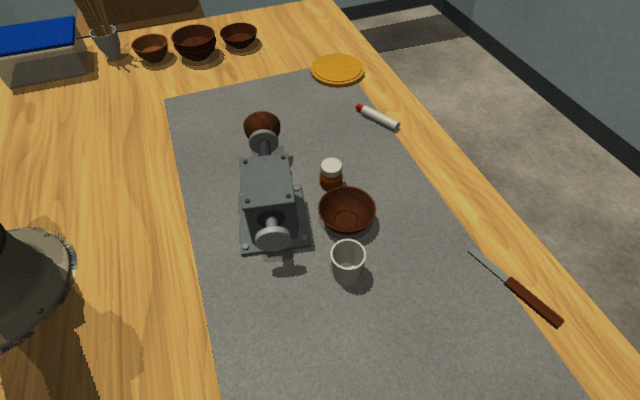

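The top view shows the headstock at about (283,247), the sleeve at about (232,237), the faceplate at about column 212 and the cup at (195,229). The jar, bowl and pot lie on the +x side. In the side view the spindle points away from the camera, with the cup at (262,125). Next I fit the axis and the sleeve.

Run:
```python
from h import *
w=np.load("top.npy"); P=w.reshape(-1,3)
b=(abs(P[:,0]-.49)<.1)&(abs(P[:,1]+.035)<.11)&(P[:,2]>.117)&(P[:,2]<.13)
T=P[b]; rect=cv2.minAreaRect(T[:,:2].astype(np.float32)*1000);print("housing",rect,b.sum(),np.median(T[:,2]))
# sleeve ridge from both cams: per-axis slices
box=cv2.boxPoints(rect)/1000
c=np.array(rect[0])/1000
e=[box[1]-box[0],box[2]-box[1]]; a=max(e,key=np.linalg.norm); a/=np.linalg.norm(a); a*=np.sign(a[1]); x=np.array([a[1],-a[0]])
print("axis",a,"c",c)
for n in("top","side"):
    Q=np.load(n+".npy").reshape(-1,3); s=(Q[:,:2]-c)@a; l=(Q[:,:2]-c)@x
    for k in np.arange(.056,.2,.006):
        m=(abs(s-k)<.003)&(abs(l)<.045)&(Q[:,2]>.065)
        if m.sum()>2: print(n,round(k,3),m.sum(),"lat",l[m].min().round(4),l[m].max().round(4),"mid",np.median(l[m]).round(4),"zmax",np.percentile(Q[m,2],95).round(4))
```

```text
housing ((488.8482360839844, -27.482315063476562), (118.82369232177734, 86.89433288574219), 78.3951644897461) 2924 0.12184865813398368
axis [0.2011602  0.97955835] c [ 0.48884824 -0.02748232]
top 0.056 145 lat -0.0434 0.0431 mid -0.0012 zmax 0.1237
top 0.062 14 lat -0.0384 0.0246 mid 0.0006 zmax 0.1201
top 0.068 31 lat -0.0094 0.0105 mid 0.0005 zmax 0.094
top 0.074 35 lat -0.0105 0.0113 mid 0.0009 zmax 0.0952
top 0.08 37 lat -0.0113 0.0125 mid 0.0001 zmax 0.0962
top 0.086 38 lat -0.0108 0.0121 mid 0.0011 zmax 0.0966
top 0.092 37 lat -0.0116 0.0121 mid -0.0006 zmax 0.0958
top 0.098 40 lat -0.0112 0.0113 mid 0.0007 zmax 0.0962
top 0.104 36 lat -0.0116 0.0121 mid -0.0004 zmax 0.096
top 0.11 38 lat -0.0116 0.0109 mid -0.0 zmax 0.0964
top 0.116 38 lat -0.0108 0.0121 mid 0.0007 zmax 0.0957
top 0.122 38 lat -0.0116 0.0117 mid -0.0 zmax 0.0969
top 0.128 54 lat -0.0273 0.028 mid 0.0023 zmax 0.1042
top 0.134 172 lat -0.03 0.0302 mid -0.0027 zmax 0.1129
top 0.14 63 lat -0.0291 0.0288 mid -0.0007 zmax 0.1136
top 0.146 50 lat -0.0189 0.019 mid -0.0004 zmax 0.1023
top 0.152 115 lat -0.0261 0.0267 
[... 665 characters left out ...]
 mid -0.001 zmax 0.0975
side 0.116 23 lat -0.0106 0.0113 mid 0.0003 zmax 0.0971
side 0.122 26 lat -0.0101 0.0117 mid 0.0008 zmax 0.0972
side 0.128 90 lat -0.0284 0.0269 mid -0.0007 zmax 0.1113
side 0.134 314 lat -0.0292 0.0291 mid 0.0009 zmax 0.1133
side 0.14 41 lat -0.0301 0.0279 mid -0.0039 zmax 0.115
side 0.152 91 lat -0.0267 0.0266 mid 0.0004 zmax 0.1121
side 0.158 138 lat -0.0315 0.0312 mid 0.0007 zmax 0.1163
side 0.164 117 lat -0.0347 0.0335 mid -0.0001 zmax 0.1186
side 0.17 111 lat -0.0362 0.0361 mid 0.0025 zmax 0.1213
side 0.176 92 lat -0.0357 0.0367 mid -0.0009 zmax 0.1231
side 0.182 86 lat -0.0379 0.0375 mid 0.0015 zmax 0.1238
side 0.188 24 lat -0.0364 0.0378 mid 0.0068 zmax 0.1237
```

>>> send_rows(moves=[[[11.5, -9.1, 0, 0, 0, -3.2, 0], [11.5, -9.1, 0, 0, 0, -3.2, 0], [11.5, -9.1, 0, 0, 0, -3.2, 0], [11.5, -9.1, 0, 0, 0, -3.2, 0], [11.5, -9.1, 0, 0, 0, -3.2, 0], [11.5, -9.1, 0, 0, 0, -3.2, 0], [11.5, -9.1, 0, 0, 0, -3.2, 0], [17, -22.1, 0, 0, 0, -6.36, 0], [17, -22.1, 0, 0, 0, -6.36, 0], [17, -22.1, 0, 0, 0, -6.36, 0], [17, -22.1, 0, 0, 0, -6.36, 0], [17, -22.1, 0, 0, 0, -6.36, 0]]])

```text
t: 2.4
ee_pos: [0.4927, -0.0396, 0.405]
eef_rot: [[0.201, 0.98, 0.001], [0.98, -0.201, -0.0], [0.0, 0.001, -1.0]]
contact_force: [1.5, 0.4, -0.0]
gripper_width: 0.0935
grasp_force: 0.0
```

```bash
cat >> h.py <<'E'
AX=np.array([.2012,.9796,0]);LA=np.array([.9796,-.2012,0]);C=np.array([.4888,-.0275,0])
def need(s,z,lat=0):
    from scipy.spatial.transform import Rotation as Ro
    st=sense();R=np.array(st["eef_rot"]);g=C+AX*s+LA*lat+[0,0,z]
    T=np.c_[AX,LA,[0,0,-1]]
    print("t",round(float(st["t"]),2),"pos",np.round(st["ee_pos"],4),"s,lat",np.round([(st["ee_pos"]-C)@AX,(st["ee_pos"]-C)@LA],4))
    print("shift",(R.T@(g-st["ee_pos"])/.03).round(2),"turn",(Ro.from_matrix(R.T@T).as_rotvec(degrees=True)/10).round(3))
    f=np.array(st["contact_force"]);print("F ax,lat,z",(f@AX).round(2),(f@LA).round(2),f[2].round(2),"w",round(float(st["gripper_width"]),4),"grip",round(float(st["grasp_force"]),1), "tq",np.round(st["ft_torque"],2))
E
python3 -c "
from h import *
need(.1,.40)"
```

```text
t 2.4 pos [ 0.4927 -0.0396  0.405 ] s,lat [-0.0111  0.0063]
shift [ 3.7  -0.21  0.17] turn [ 0.005 -0.001 -0.   ]
F ax,lat,z 0.7 1.35 -0.02 w 0.0935 grip 0.0 tq [-0.11 -0.12 -0.02]
```

>>> send_rows(moves=[[[2.0, -0.2, 0, 0, 0, 0, 0], [3.7, -0.2, 0, 0, 0, 0, 0], [3.7, -0.2, 0, 0, 0, 0, 0], [3.7, -0.2, 2.0, 0, 0, 0, 0], [3.7, -0.2, 3.5, 0, 0, 0, 0], [3.7, -0.2, 3.5, 0, 0, 0, 0], [3.7, -0.2, 3.5, 0, 0, 0, 0], [3.7, -0.2, 3.5, 0, 0, 0, 0]]])

```text
t: 3.4
ee_pos: [0.5095, 0.0684, 0.3015]
eef_rot: [[0.201, 0.98, 0.003], [0.98, -0.201, 0.0], [0.001, 0.003, -1.0]]
contact_force: [-0.6, -0.7, 0.4]
gripper_width: 0.0931
grasp_force: 0.0
```

```bash
python3 -c "
from h import *
need(.1,.251)
im,d=get_image('side');cv2.imwrite('pics/side1.png',im[60:260,150:420,::-1].repeat(2,0).repeat(2,1))"
```

```text
t 3.4 pos [0.5095 0.0684 0.3015] s,lat [0.0981 0.001 ]
shift [ 0.06 -0.04  1.68] turn [ 0.016 -0.005 -0.   ]
F ax,lat,z -0.8 -0.46 0.38 w 0.0931 grip 0.0 tq [-0.04 -0.08  0.03]
```

View pics/side1.png

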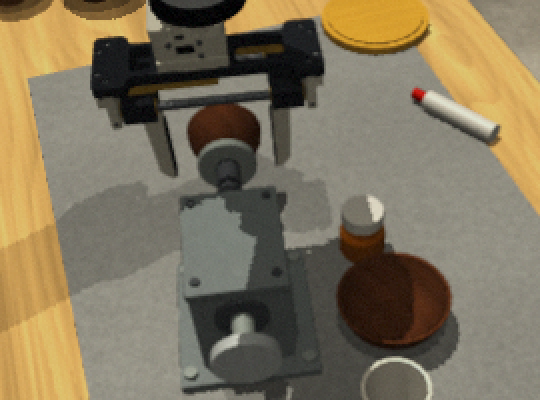

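Aligned: in the crop, the fingers straddle the sleeve at about (228,175), clear of the faceplate and the housing. I go down and close.

>>> send_rows(moves=[[[0.06, -0.03, 0.8, 0, 0, 0, 0], [0.06, -0.03, 1.67, 0, 0, 0, 0], [0.06, -0.03, 1.67, 0, 0, 0, 60], [0.06, -0.03, 1.67, 0, 0, 0, 165], [0.06, -0.03, 1.67, 0, 0, 0, 165], [0.06, -0.03, 1.67, 0, 0, 0, 165], [0.06, -0.03, 1.67, 0, 0, 0, 165], [0.06, -0.03, 1.67, 0, 0, 0, 165], [0.06, -0.03, 1.67, 0, 0, 0, 165], [0.06, -0.03, 1.67, 0, 0, 0, 165]]])

```text
t: 4.7
ee_pos: [0.5085, 0.0706, 0.2495]
eef_rot: [[0.2, 0.98, -0.0], [0.98, -0.2, -0.0], [-0.0, -0.0, -1.0]]
contact_force: [0.1, -0.4, -0.3]
gripper_width: 0.0328
grasp_force: 0.0
```

```bash
python3 -c "
from h import *
need(.1,.251)"
```

```text
t 4.7 pos [0.5085 0.0706 0.2495] s,lat [ 0.1    -0.0005]
shift [-0.    0.02 -0.05] turn [-0.001  0.     0.004]
F ax,lat,z -0.37 0.14 -0.33 w 0.0328 grip 0.0 tq [-0.02 -0.11 -0.01]
```

>>> send_rows(moves=[[[0, 0.02, -0.05, 0, 0, 0, 165], [0, 0.02, -0.05, 0, 0, 0, 185], [0, 0.02, -0.05, 0, 0, 0, 195], [0, 0.02, -0.05, 0, 0, 0, 210], [0, 0.02, -0.05, 0, 0, 0, 230], [0, 0.02, -0.05, 0, 0, 0, 255], [0, 0.02, -0.05, 0, 0, 0, 255], [0, 0.02, -0.05, 0, 0, 0, 255]]])

```text
t: 5.7
ee_pos: [0.5091, 0.0704, 0.2511]
eef_rot: [[0.201, 0.98, 0.0], [0.98, -0.201, 0.0], [0.0, 0.0, -1.0]]
contact_force: [0.6, -1.0, 2.0]
gripper_width: 0.0233
grasp_force: 30.0
```

```bash
python3 -c "
from h import *
need(.1,.251)"
```

```text
t 5.7 pos [0.5091 0.0704 0.2511] s,lat [0.1    0.0002]
shift [-0.   -0.01  0.  ] turn [ 0.    -0.     0.004]
F ax,lat,z -0.83 0.74 1.99 w 0.0233 grip 30.0 tq [-0.14 -0.27  0.02]
```

>>> send_rows(moves=[[[-0.01, 0, 0, 0, 0, 0, 255], [-0.02, 0, 0, 0, 0, 0, 255], [-0.03, 0, 0, 0, 0, 0, 255], [-0.04, 0, 0, 0, 0, 0, 255], [-0.05, 0, 0, 0, 0, 0, 255]]])

```text
t: 6.32
ee_pos: [0.5087, 0.0689, 0.2511]
eef_rot: [[0.201, 0.98, -0.0], [0.98, -0.201, -0.0], [-0.0, -0.0, -1.0]]
contact_force: [0.6, 1.5, 1.2]
gripper_width: 0.0231
grasp_force: 30.0
```

>>> send_rows(moves=[[[-0.012, 0, 0, 0, 0, 0, 255], [-0.024, 0, 0, 0, 0, 0, 255], [-0.036, 0, 0, 0, 0, 0, 255], [-0.048, 0, 0, 0, 0, 0, 255], [-0.06, 0, 0, 0, 0, 0, 255]]])

```text
t: 6.95
ee_pos: [0.5084, 0.0672, 0.2511]
eef_rot: [[0.201, 0.98, 0.0], [0.98, -0.201, 0.0], [0.0, 0.0, -1.0]]
contact_force: [0.5, 1.0, 0.7]
gripper_width: 0.0232
grasp_force: 30.0
```

>>> send_rows(moves=[[[-0.01, 0, 0, 0, 0, 0, 255], [-0.02, 0, 0, 0, 0, 0, 255], [-0.03, 0, 0, 0, 0, 0, 255], [-0.04, 0, 0, 0, 0, 0, 255]]])

```text
t: 7.45
ee_pos: [0.5082, 0.066, 0.2511]
eef_rot: [[0.201, 0.98, -0.0], [0.98, -0.201, -0.0], [-0.0, -0.0, -1.0]]
contact_force: [0.8, 0.6, 1.4]
gripper_width: 0.0233
grasp_force: 30.0
```

>>> send_rows(moves=[[[-0.01, 0, 0, 0, 0, 0, 255], [-0.02, 0, 0, 0, 0, 0, 255], [-0.03, 0, 0, 0, 0, 0, 255], [-0.04, 0, 0, 0, 0, 0, 255]]])

```text
t: 7.95
ee_pos: [0.5079, 0.0648, 0.2511]
eef_rot: [[0.201, 0.98, -0.0], [0.98, -0.201, -0.0], [-0.0, -0.0, -1.0]]
contact_force: [0.2, 1.1, 1.4]
gripper_width: 0.0236
grasp_force: 30.0
```

>>> send_rows(moves=[[[-0.01, 0, 0, 0, 0, 0, 255], [-0.02, 0, 0, 0, 0, 0, 255], [-0.03, 0, 0, 0, 0, 0, 255], [-0.04, 0, 0, 0, 0, 0, 255]]])

```text
t: 8.45
ee_pos: [0.5077, 0.0636, 0.2511]
eef_rot: [[0.201, 0.98, -0.0], [0.98, -0.201, -0.0], [-0.0, -0.0, -1.0]]
contact_force: [-0.1, 1.2, 2.5]
gripper_width: 0.0233
grasp_force: 30.0
```

>>> send_rows(moves=[[[-0.01, 0, 0, 0, 0, 0, 255], [-0.02, 0, 0, 0, 0, 0, 255], [-0.03, 0, 0, 0, 0, 0, 255], [-0.04, 0, 0, 0, 0, 0, 255]]])

```text
t: 8.95
ee_pos: [0.5076, 0.063, 0.2512]
eef_rot: [[0.2, 0.98, 0.001], [0.98, -0.2, 0.001], [0.001, 0.0, -1.0]]
contact_force: [0.7, 5.5, 1.1]
gripper_width: 0.0232
grasp_force: 30.0
```

>>> send_rows(moves=[[[-0.01, 0, 0, 0, 0, 0, 255], [-0.02, 0, 0, 0, 0, 0, 255], [-0.02, 0, 0, 0, 0, 0, 255]]])

```text
t: 9.32
ee_pos: [0.5076, 0.0629, 0.2512]
eef_rot: [[0.2, 0.98, 0.001], [0.98, -0.2, 0.002], [0.002, 0.001, -1.0]]
contact_force: [0.9, 5.6, 1.1]
gripper_width: 0.0235
grasp_force: 30.0
```

>>> send_rows(moves=[[[-0.01, 0, 0, 0, 0, 0, 255], [-0.02, 0, 0, 0, 0, 0, 255], [-0.02, 0, 0, 0, 0, 0, 255], [-0.02, 0, 0, 0, 0, 0, 255]]])

```text
t: 9.82
ee_pos: [0.5076, 0.0627, 0.2512]
eef_rot: [[0.199, 0.98, 0.002], [0.98, -0.199, 0.002], [0.003, 0.001, -1.0]]
contact_force: [0.6, 8.4, -0.4]
gripper_width: 0.0232
grasp_force: 30.0
```

>>> send_rows(moves=[[[-0.01, 0, 0, 0, 0, 0, 255], [-0.018, 0, 0, 0, 0, 0, 255], [-0.018, 0, 0, 0, 0, 0, 255], [-0.018, 0, 0, 0, 0, 0, 255]]])

```text
t: 10.32
ee_pos: [0.5076, 0.0625, 0.2513]
eef_rot: [[0.199, 0.98, 0.002], [0.98, -0.199, 0.003], [0.003, 0.001, -1.0]]
contact_force: [1.1, 10.0, 0.1]
gripper_width: 0.0234
grasp_force: 30.0
```

>>> send_rows(moves=[[[-0.005, 0, 0, 0, 0, 0, 255], [-0.005, 0, 0, 0, 0, 0, 255], [-0.005, 0, 0, 0, 0, 0, 255], [-0.005, 0, 0, 0, 0, 0, 255], [-0.005, 0, 0, 0, 0, 0, 255], [-0.005, 0, 0, 0, 0, 0, 255], [-0.005, 0, 0, 0, 0, 0, 255], [-0.005, 0, 0, 0, 0, 0, 255], [-0.005, 0, 0, 0, 0, 0, 255], [-0.005, 0, 0, 0, 0, 0, 255], [-0.005, 0, 0, 0, 0, 0, 255], [-0.005, 0, 0, 0, 0, 0, 255]]])

```text
t: 11.82
ee_pos: [0.5076, 0.0625, 0.2513]
eef_rot: [[0.199, 0.98, 0.002], [0.98, -0.199, 0.003], [0.003, 0.002, -1.0]]
contact_force: [1.2, 9.6, 0.2]
gripper_width: 0.0231
grasp_force: 30.0
```

>>> send_rows(moves=[[[0.05, 0, 0, 0, 0, 0, 255], [0.1, 0, 0, 0, 0, 0, 255], [0.15, 0, 0, 0, 0, 0, 255], [0.2, 0, 0, 0, 0, 0, 255], [0.25, 0, 0, 0, 0, 0, 255], [0.3, 0, 0, 0, 0, 0, 255], [0.35, 0, 0, 0, 0, 0, 255], [0.4, 0, 0, 0, 0, 0, 255], [0.45, 0, 0, 0, 0, 0, 255], [0.5, 0, 0, 0, 0, 0, 255], [0.53, 0, 0, 0, 0, 0, 255], [0.53, 0, 0, 0, 0, 0, 255]]])

```text
t: 13.32
ee_pos: [0.5103, 0.0764, 0.2511]
eef_rot: [[0.2, 0.98, 0.0], [0.98, -0.2, 0.0], [0.0, 0.0, -1.0]]
contact_force: [-0.6, 1.0, -0.1]
gripper_width: 0.0233
grasp_force: 30.0
```

>>> send_rows(moves=[[[0.01, 0, 0, 0, 0, 0, 255], [0.02, 0, 0, 0, 0, 0, 255], [0.03, 0, 0, 0, 0, 0, 255], [0.04, 0, 0, 0, 0, 0, 255], [0.04, 0, 0, 0, 0, 0, 255]]])

```text
t: 13.95
ee_pos: [0.5105, 0.0774, 0.2511]
eef_rot: [[0.201, 0.98, -0.0], [0.98, -0.201, 0.0], [0.0, -0.0, -1.0]]
contact_force: [-0.8, -0.5, 0.6]
gripper_width: 0.0232
grasp_force: 30.0
```

>>> send_rows(moves=[[[0.01, 0, 0, 0, 0, 0, 255], [0.02, 0, 0, 0, 0, 0, 255], [0.03, 0, 0, 0, 0, 0, 255], [0.03, 0, 0, 0, 0, 0, 255]]])

```text
t: 14.45
ee_pos: [0.5107, 0.0783, 0.2511]
eef_rot: [[0.2, 0.98, -0.0], [0.98, -0.2, 0.0], [0.0, -0.0, -1.0]]
contact_force: [-0.1, -1.6, -0.1]
gripper_width: 0.0229
grasp_force: 30.0
```

>>> send_rows(moves=[[[0.01, 0, 0, 0, 0, 0, 255], [0.02, 0, 0, 0, 0, 0, 255], [0.03, 0, 0, 0, 0, 0, 255], [0.03, 0, 0, 0, 0, 0, 255]]])

```text
t: 14.95
ee_pos: [0.5108, 0.0787, 0.251]
eef_rot: [[0.201, 0.98, -0.0], [0.98, -0.201, -0.001], [-0.001, -0.0, -1.0]]
contact_force: [0.1, -3.8, 0.1]
gripper_width: 0.0231
grasp_force: 30.0
```

>>> send_rows(moves=[[[0.01, 0, 0, 0, 0, 0, 255], [0.02, 0, 0, 0, 0, 0, 255], [0.03, 0, 0, 0, 0, 0, 255], [0.03, 0, 0, 0, 0, 0, 255], [0.03, 0, 0, 0, 0, 0, 255]]])

```text
t: 15.58
ee_pos: [0.5108, 0.079, 0.2509]
eef_rot: [[0.202, 0.979, -0.001], [0.979, -0.202, -0.002], [-0.002, -0.001, -1.0]]
contact_force: [-0.1, -7.2, -1.6]
gripper_width: 0.0231
grasp_force: 30.0
```

>>> send_rows(moves=[[[0.01, 0, 0, 0, 0, 0, 255], [0.02, 0, 0, 0, 0, 0, 255], [0.025, 0, 0, 0, 0, 0, 255], [0.025, 0, 0, 0, 0, 0, 255], [0.025, 0, 0, 0, 0, 0, 255]]])

```text
t: 16.2
ee_pos: [0.5108, 0.0792, 0.2508]
eef_rot: [[0.202, 0.979, -0.002], [0.979, -0.202, -0.003], [-0.003, -0.001, -1.0]]
contact_force: [-0.7, -9.3, -2.4]
gripper_width: 0.0228
grasp_force: 30.0
```

>>> send_rows(moves=[[[0.006, 0, 0, 0, 0, 0, 255], [0.006, 0, 0, 0, 0, 0, 255], [0.006, 0, 0, 0, 0, 0, 255], [0.006, 0, 0, 0, 0, 0, 255], [0.006, 0, 0, 0, 0, 0, 255], [0.006, 0, 0, 0, 0, 0, 255], [0.006, 0, 0, 0, 0, 0, 255], [0.006, 0, 0, 0, 0, 0, 255], [0.006, 0, 0, 0, 0, 0, 255], [0.006, 0, 0, 0, 0, 0, 255], [0.006, 0, 0, 0, 0, 0, 255], [0.006, 0, 0, 0, 0, 0, 255]]])

```text
t: 17.7
ee_pos: [0.5108, 0.0792, 0.2508]
eef_rot: [[0.202, 0.979, -0.002], [0.979, -0.202, -0.003], [-0.003, -0.001, -1.0]]
contact_force: [0.1, -9.3, -1.2]
gripper_width: 0.023
grasp_force: 30.0
```

>>> send_rows(moves=[[[-0.05, 0, 0, 0, 0, 0, 255], [-0.1, 0, 0, 0, 0, 0, 255], [-0.15, 0, 0, 0, 0, 0, 255], [-0.2, 0, 0, 0, 0, 0, 255], [-0.25, 0, 0, 0, 0, 0, 255], [-0.3, 0, 0, 0, 0, 0, 255], [-0.345, 0, 0, 0, 0, 0, 255], [-0.345, 0, 0, 0, 0, 0, 255], [-0.345, 0, 0, 0, 0, 0, 255], [-0.345, 0, 0, 0, 0, 0, 255]]])

```text
t: 18.95
ee_pos: [0.5091, 0.0707, 0.2511]
eef_rot: [[0.201, 0.98, -0.0], [0.98, -0.201, -0.0], [-0.0, -0.0, -1.0]]
contact_force: [0.0, -0.7, 1.0]
gripper_width: 0.0233
grasp_force: 30.0
```

Midway. I let go, then rise straight up.

>>> send_rows(moves=[[[0, 0, 0, 0, 0, 0, 180], [0, 0, 0, 0, 0, 0, 160], [0, 0, 0, 0, 0, 0, 100], [0, 0, 0, 0, 0, 0, 40], [0, 0, 0, 0, 0, 0, 0], [0, 0, 0, 0, 0, 0, 0], [0, 0, 0, 0, 0, 0, 0], [0, 0, 0, 0, 0, 0, 0], [0, 0, 0, 0, 0, 0, 0]]])

```text
t: 20.08
ee_pos: [0.5091, 0.0708, 0.2511]
eef_rot: [[0.201, 0.98, -0.0], [0.98, -0.201, 0.0], [-0.0, -0.0, -1.0]]
contact_force: [-0.0, 0.1, -0.3]
gripper_width: 0.0922
grasp_force: 0.0
```

>>> send_rows(moves=[[[0, 0, -0.5, 0, 0, 0, 0], [0, 0, -1.5, 0, 0, 0, 0], [0, 0, -3, 0, 0, 0, 0], [0, 0, -4.5, 0, 0, 0, 0], [0, 0, -5, 0, 0, 0, 0], [0, 0, -5, 0, 0, 0, 0], [0, 0, -5, 0, 0, 0, 0], [0, 0, -5, 0, 0, 0, 0]]])

```text
t: 21.08
ee_pos: [0.5089, 0.0708, 0.3998]
eef_rot: [[0.2, 0.98, -0.002], [0.98, -0.2, -0.0], [-0.001, -0.002, -1.0]]
contact_force: [0.1, -0.2, -1.1]
gripper_width: 0.0929
grasp_force: 0.0
```

```bash
python3 -c "
from h import *
need(.1,.4)
im,d,Q=cloud('side');Q=Q.reshape(-1,3);W=np.load('side.npy').reshape(-1,3)
for P in (W,Q):
    s=(P-C)@AX;l=(P-C)@LA
    m=(abs(l)<.026)&(P[:,2]>.1)&(P[:,2]<.112)&(s>.115)&(s<.145); print(np.median(s[m]).round(4),m.sum())
    m=(abs(l)<.03)&(P[:,2]>.06)&(P[:,2]<.112)&(s<-.08)&(s>-.14); print(np.median(s[m]).round(4),m.sum())
cv2.imwrite('pics/side2.png',im[...,::-1])"
```

```text
t 21.07 pos [0.5089 0.0708 0.3998] s,lat [ 1.003e-01 -1.000e-04]
shift [-0.01  0.   -0.01] turn [-0.014  0.004  0.005]
F ax,lat,z -0.21 0.17 -1.07 w 0.0929 grip 0.0 tq [-0.05 -0.07 -0.02]
0.1322 134
-0.1084 682
0.1322 142
-0.1081 674
```

View pics/side2.png

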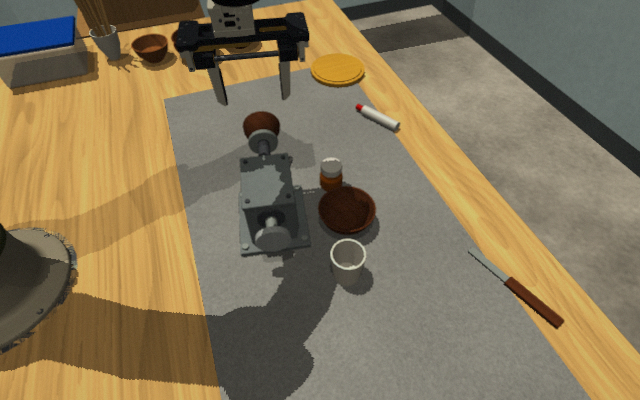

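The picture shows the gripper clear above the cup at about (240,60), and the bowl, jar and pot where they were. The spindle sits about midway.

```bash
python3 -c "
from workcell import job
print(job.close_job())"
```

```text
the job is handed in; nothing more can be done
None
```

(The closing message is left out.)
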